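Take the reaction stop out of the shear-test bed and put it away in the rack

ROBOT

A 6-joint arm with a two-finger parallel gripper is mounted at the origin on the work surface. World frame = base frame: x ahead of the robot, y to its left, z up, the work surface at z = 0. Lengths are in m, angles in rad, forces in N, time in s.
With the tool pointing down it reaches from about 0.25 to 0.725 m from the base axis. Payload 4 kg.
Tool frame: the origin (TCP) lies midway between the tips of the shut fingers; the grasp point (between the pads) lies 19 mm behind it; z points along the fingers, y is the direction in which the jaws open and shut (so a half turn about z gives the same grasp; the last joint's range is limited). The gripper opens to 85 mm and grips with 20 to 120 N. Pads are 22 mm wide; open, the fingers measure 114 mm over their backs; the gripper's body (76 mm by 85 mm) begins 54 mm behind the grasp point. The pads swing forward as they close: fully open they stand 13 mm farther back than shut.
Start: joints at [1.12, 0.241, 0.005, 1.335, 0, 1.571], TCP at [0.218, 0.45, 0.208] pointing down, gripper open.
Joint ranges: [-2.72, 2.72], [-1.05, 1.87], [-1.09, 1.28], [-1.99, 2.15], [-1.42, 1.44], [-3.14, 3.14]. Speed limits (rad/s): [2.79, 2.79, 3.14, 3.14, 3.14, 3.14].

INTERFACE

Orientations are given as a unit quaternion [x, y, z, w].
In Python, from workcell import get_obs, camera, camera_model, job_done, masks_of gives the robot as it stands.
- The arm moves only by the tool jog_arm, never from a script. Its argument "deltas" is a list that holds one entry, the list of rows, each a list of 7 numbers: the shift along the tool's x, y, z in mm, then the turn, a rotation vector about the tool's x, y, z in degrees, then the finger opening in mm, from 0 to 85.4. A call has 1 to 5 rows; each row shifts and turns the pose as measured when the row begins, along the tool's axes as they then stand; what a row does not reach is not made up. A row lasts 1/10 s, in which the tool goes at most 50 mm and 8.59 degrees, less where a joint would pass 70% of its speed; a pose out of reach is approached as far as the arm can. A call with a gripper value outside its range is refused whole. The fingers move at their own pace and stop on an object; the grip force is fixed at half the most. Time passes only in rows, so rows that do not move let the fingers close. It gives the time, the measured TCP pose, the force and the opening at its end, in the units of the state.
- get_obs(): the state, without advancing time (a new reading comes with each control period).
- camera(name): name is "scene" or "top"; returns the picture (384x512x3 uint8, red, green, blue); there is no depth.
- camera_model(name): a dict with "fovy" (degrees; the focal length in pixels is half the picture's height over the tangent of half this angle, whatever the lens; pixels are square), "cx", "cy" (the principal point, pixels), "pose" (4x4, takes a point from camera to world coordinates). Camera axes: x right, y down, z forward; pixel columns grow to the right and rows downward; lengths in m; the calibration is good to about 2 mm. A picture is of the moment at which its call begins. camera_model takes no time and is no camera call.
- job_done(): hands the job in, once; it reports no verdict.
Trained networks look in the newest picture that a camera, given by its name, has taken for a name from the list of things; names that differ only in an ending like _2 or _b are one class to them, and where a whole thing is asked for, a point or a joint stands for the part that bears it (a point fixed in the world has none). Each returns a list of dicts, best first, with "conf" (0 to 1); they miss things now and then, are a little off and sometimes report something else, mostly with a low value. They report only what shows in the picture. A call takes as long as a camera call. They do not tell look-alikes from the thing itself.
- masks_of(target, camera): "pixels" (384x512 bool, what is visible of it) and "at" ([column, row] in pixels, amid what is visible of it).
The state is a dict: "clock": time; "joint_pos": joint angles; "joint_vel": joint speeds; "tau": joint torques, N m; "eef_pos": TCP position; "tool_rot": TCP orientation; "ft_force": force on the tool from outside, world axes, zero at the start; "ft_torque": the same for the moment, N m; "grip_width": finger opening in m.
Only numpy, scipy, OpenCV 4.12 (cv2) and the standard library are available. Lean on these libraries where they do the work, as an engineer would, in place of code of your own. Each camera call takes 0.05 s, during which the arm holds its last target. There are 200 camera calls.

TASK

Slide the steel stop along the T-slot of the blue test bed into the open bay at the slot's end, lift it out there, and stand it on the black rubber mat and let go. Then take it again by its other pair of faces and stand it in the empty, rubber-lined cell of the aluminium rack, flat on its foot. Never let it topple, and leave everything else where it stands.

Things in the scene. Friction and masses are not known exactly. Their poses are not given: they have to be found in the camera images.
- stop_mid (a point): the stop, a plain steel block on a T-shaped foot, 72 mm high; this point is its centre, 36 mm above its underside. From below: foot 46 (x) x 34 (y) x 8 mm, neck 46 x 14 x 14, block 46 (x) x 26 (y) x 50. z up, x along the slot at the start; same when turned half round. 0.3 to 0.55 kg. In the bed the fingers fit only at its end faces (46 mm apart), in the rack only at its side faces (26 mm)
- bed: fixed blue test bed; origin on the table under the centre of the open bay, x along the slot from the bay towards the closed end, z up. Slot floor 12 mm above the table, level through the bay. In the bay, x = -33 to 35 mm, there are no lips: the stop lifts straight out while its centre is at x = -10 to 12 mm. A low bar (top 22 mm above the table) ends the bay at x = -33 mm
- slot_mid (a point): point on the slot floor mid-way along the lipped part of the slot, axes as the bed's. Lips (tops 19 mm above this point, undersides 11, gap 18 mm) hold the foot down from 90 mm before to 90 mm beyond it in x; there a wall 64 mm high closes the slot, a motor 62 mm high behind it. Upright cheeks run along slot and bay, 44 mm apart inside, 8 mm thick, tops 64 mm above this point
- mat_top (a point): centre of the top of the fixed black rubber mat, 110 x 110 x 3 mm, flat on the table; the stop's centre must come to stand over it
- seat (a point): centre of the top of the rubber liner (8 mm above the table) in the rack's empty cell: the stop's underside belongs here. z up. The cell is 60 mm wide along this y, between dividers 6 mm thick, tops 64 mm above this point, and 44 mm deep along this x, between low rails, tops 8 mm above it. So the stop's x goes along this y, either way round, 7 and 5 mm to spare each side; fingers in line with this x
- rack: the fixed aluminium rack, 52 (x) x 204 (y) x 72 mm; origin centre of its underside; three cells in a row along y, 66 mm apart; two hold the two dogs; which cell is empty varies
- post_dog: bystander: steel dog, same 46 x 34 mm foot, with a round post 26 mm across, 64 mm high overall, standing in one of the rack's cells; origin centre of underside
- low_dog: bystander: low stepped steel dog, same foot, 56 mm high overall, standing in another cell of the rack; origin centre of underside
- bottle: bystander: white plastic bottle, 60 mm across, 150 mm high; origin centre of underside
- weight: bystander: round dark steel weight, 68 mm across, 36 mm high with its knob; origin centre of underside
- cutter: bystander: thin steel sample ring, 68 mm across, 22 mm high; origin centre of underside
- spatula: bystander: spatula lying on the table, 190 mm long along its x
- wrench: bystander: wrench lying on the table, 160 mm long along its x
- stone: bystander: flat grey porous disc, 62 mm across, 12 mm thick; origin centre of underside
Things that resemble listed ones, but are neither listed nor needed, are in the scene too. Of the things like the part that bears mat_top, leave any that is purple; of the rest the larger one is meant.

How it is judged:
By the outcome, as a careful person would: the job done as asked, in the order asked, and still so for the second after the job is handed in, with the robot touching nothing.
It also fails if it takes over 70 s, if anything falls off the work surface, if the arm or the gripper's body presses on something with over 40 N, if the wrist force passes 120 N, or if a joint passes its speed limit or range.

## Working session

There is one attempt and no reset: what is moved stays moved. The work goes in short steps, Python scripts to look and compute and a tool call to move; the robot and the scene stay as the last step left them, time stands still between calls to the robot, and variables do not carry over. Pictures are saved under pics/ and viewed, about 8 in all and at most 12, crops included, and the job is handed in when it is done.

Besides the shell and the picture viewer there is one more tool, called after "Request:" as a command line: name --argument value ..., lists and objects as JSON in quotes. jog_arm: Moves the arm, as the interface text tells. Its arguments: {"type":"object","properties":{"deltas":{"type":"array"}},"required":["deltas"]}

```bash
mkdir -p pics; ls
python3 - <<'E'
from workcell import *
import cv2,numpy as np
o=get_obs();print({k:np.round(v,3) for k,v in o.items()})
for c in("scene","top"):
    im=camera(c);cv2.imwrite(f"pics/{c}0.png",im[:,:,::-1])
    m=camera_model(c);print(c,m["fovy"],m["cx"],m["cy"],np.round(m["pose"],4).tolist(), {k:v for k,v in m.items() if k not in("fovy","cx","cy","pose")})
    for t in["stop_mid","bed","mat_top","rack","post_dog","low_dog","bottle"]:
        for d in masks_of(t,c)[:4]:
            ys,xs=np.nonzero(d["pixels"]);print(t,round(d["conf"],2),np.round(d["at"]),len(xs),xs.min(),xs.max(),ys.min(),ys.max())
E
```

```text
pics
{'clock': np.float64(0.0), 'joint_pos': array([1.12 , 0.241, 0.004, 1.335, 0.   , 1.571]), 'joint_vel': array([ 0.002, -0.   ,  0.001, -0.001,  0.001, -0.002]), 'tau': array([ 2.0000e-03, -3.7231e+01,  2.5241e+01,  1.7000e-02, -0.0000e+00,
       -0.0000e+00]), 'eef_pos': array([0.218, 0.449, 0.207]), 'tool_rot': array([ 0.223,  0.975, -0.001, -0.   ]), 'ft_force': array([-0.872,  0.323,  0.653]), 'ft_torque': array([ 0.012, -0.004,  0.011]), 'grip_width': np.float64(0.085)}
scene 56.51986141483321 263.1428379102925 195.93244425621933 [[-0.3213, 0.645, -0.6933, 1.2131], [0.9469, 0.2112, -0.2424, 0.2153], [-0.01, -0.7344, -0.6786, 0.7051], [0.0, 0.0, 0.0, 1.0]] {}
stop_mid 0.8 [361. 232.] 381 358 372 218 251
bed 0.89 [364. 263.] 3732 339 381 190 312
mat_top 0.81 [275. 174.] 484 257 289 164 184
mat_top 0.79 [354. 180.] 864 336 373 168 194
rack 0.86 [170. 186.] 1110 140 216 164 201
post_dog 0.65 [204. 184.] 276 193 209 173 195
low_dog 0.76 [177. 183.] 265 169 186 173 192
bottle 0.59 [201. 246.] 1225 189 219 216 272
top 55.50037714231272 254.53235430073704 195.2556400021765 [[0.0253, -0.9956, 0.09, 0.456], [-0.9992, -0.0279, -0.0279, 0.0033], [0.0303, -0.0892, -0.9956, 1.1363], [0.0, 0.0, 0.0, 1.0]] {}
stop_mid 0.67 [160. 180.] 194 153 165 170 187
bed 0.61 [160. 168.] 2935 146 179 114 226
mat_top 0.86 [258. 250.] 750 243 271 235 264
mat_top 0.75 [174. 260.] 1300 158 196 243 281
mat_top 0.6 [254. 194.] 1231 236 273 177 213
mat_top 0.6 [342. 135.] 319 334 354 124 143
rack 0.57 [336. 193.] 732 299 372 186 211
post_dog 0.69 [310. 204.] 150 306 320 197 208
post_dog 0.17 [278. 125.] 418 267 287 115 140
low_dog 0.61 [334. 198.] 176 327 344 194 205
bottle 0.66 [278. 123.] 429 267 287 114 140
```

Run:
```python
import cv2
a=cv2.imread("pics/top0.png")[90:300,130:390];cv2.imwrite("pics/topc.png",cv2.resize(a,None,fx=3,fy=2.85 and 3,interpolation=cv2.INTER_CUBIC)[:600])
a=cv2.imread("pics/scene0.png")[140:340,130:396];cv2.imwrite("pics/scenec.png",cv2.resize(a,None,fx=3,fy=3,interpolation=cv2.INTER_CUBIC))
```

```text
(no output)
```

View pics/topc.png

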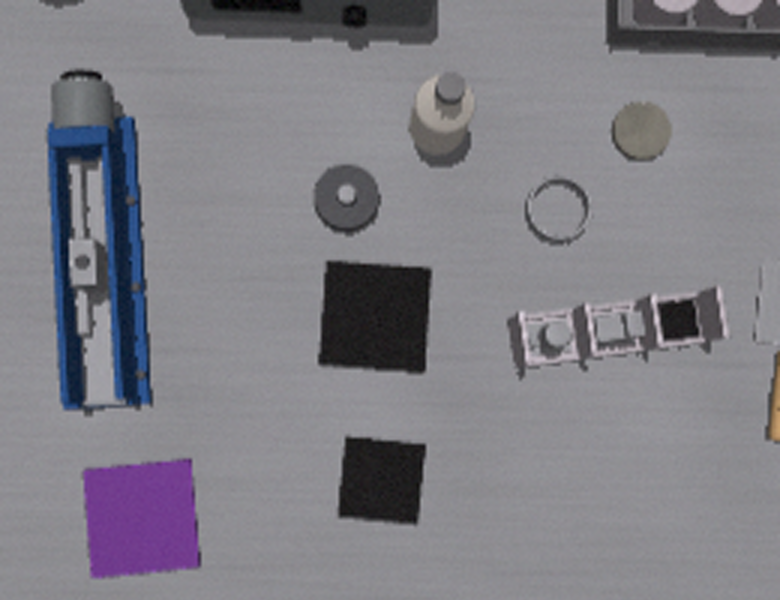

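View pics/scenec.png

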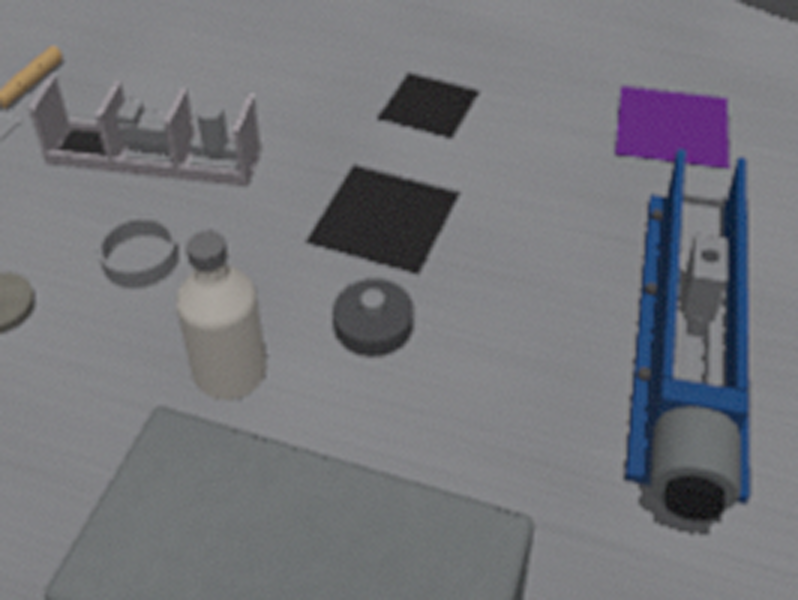

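Top picture: two black mats, the larger at (255,195) and the smaller at (257,250), and a purple one at (177,263). The larger black one fits. The bed is at (160,170) with its bay toward the robot. The rack's empty cell with the black liner is at (356,197); the post dog and low dog are in the other two. Next I fit box models to the masks in both views.

```bash
cat > fit.py <<'E'
import cv2,numpy as np
from scipy.optimize import minimize
from workcell import *
C={c:camera_model(c) for c in("scene","top")}
def proj(c,P):
    m=C[c];T=np.linalg.inv(m["pose"]);q=np.asarray(P)@T[:3,:3].T+T[:3,3]
    f=192/np.tan(np.radians(m["fovy"]/2));return np.c_[m["cx"]+f*q[:,0]/q[:,2],m["cy"]+f*q[:,1]/q[:,2]]
def ray(c,px,z):
    m=C[c];f=192/np.tan(np.radians(m["fovy"]/2));px=np.atleast_2d(px)
    d=np.c_[(px[:,0]-m["cx"])/f,(px[:,1]-m["cy"])/f,np.ones(len(px))]@m["pose"][:3,:3].T;o=m["pose"][:3,3]
    return o+d*((z-o[2])/d[:,2])[:,None]
def w(p,P):
    c,s=np.cos(p[2]),np.sin(p[2]);P=np.asarray(P,float);return np.c_[p[0]+c*P[:,0]-s*P[:,1],p[1]+s*P[:,0]+c*P[:,1],P[:,2]]
def box(x0,x1,y0,y1,z0,z1):return [[x,y,z] for x in(x0,x1) for y in(y0,y1) for z in(z0,z1)]
K=8
def render(c,p,boxes):
    im=np.zeros((384*K//2,512*K//2),np.uint8)
    for b in boxes:
        q=((proj(c,w(p,b))+.5)*K/2-.5)
        cv2.fillConvexPoly(im,np.round(cv2.convexHull(q.astype(np.float32))*16).astype(np.int32),255,shift=4)
    return cv2.resize(im,(512,384),interpolation=cv2.INTER_AREA)/255.
def fit(p0,boxes,masks,ig={}):
    def cost(p):
        return sum((abs(render(c,p,boxes)-m)*(1-ig.get(c,0))).sum() for c,m in masks.items())
    best=None
    for d in (0,.006,-.006):
        S=np.array(p0)+[[0,0,0],[.012,d,.02],[d,.012,-.02],[-.01,-.01,.04]]
        r=minimize(cost,p0,method="Nelder-Mead",options=dict(initial_simplex=S,xatol=1e-4,fatol=.05,maxiter=250))
        if best is None or r.fun<best.fun:best=r
    return best.x,best.fun
def get(t,c,near=None):
    L=masks_of(t,c)
    if near is not None:L=sorted(L,key=lambda d:np.hypot(*(np.array(d["at"])-near)))
    return L[0]["pixels"].astype(float)
E
cat > m1.py <<'E'
from fit import *
I={c:cv2.imread(f"pics/{c}0.png") for c in C}
hs={c:cv2.cvtColor(I[c],cv2.COLOR_BGR2HSV) for c in C}
def show(n,p,f,ms):
    print(n,"both",np.round(p,4),round(f,1),*[(c,np.round(fit(p,ms[2],{c:ms[0][c]},ms[1])[0],4)) for c in ms[0]])
# mat
mk={}
for c,at in(("top",(255,195)),("scene",(257,213))):
    dark=(I[c].max(2)<60).astype(np.uint8);n,L,S,ce=cv2.connectedComponentsWithStats(dark)
    k=min(range(1,n),key=lambda i:9e9 if S[i,4]<200 else np.hypot(*(ce[i]-at)));mk[c]=(L==k).astype(float);print(c,S[k],ce[k])
B=[box(-.055,.055,-.055,.055,0,.003)]
x=ray("top",[255,195],.003)[0]
p,f=fit([x[0],x[1],-.05],B,mk);show("mat",p,f,(mk,{},B))
# bed (blue), bed frame; floor etc not blue
mk={};ig={}
for c in C:
    h=hs[c];b=((h[...,0]>100)&(h[...,0]<125)&(h[...,1]>120)).astype(np.uint8)
    n,L,S,ce=cv2.connectedComponentsWithStats(b);k=1+np.argmax(S[1:,4]);mk[c]=(L==k).astype(float);print(c,S[k])
def blue(fw,fh):return [box(-.033,.215,.022,.030,0,.076),box(-.033,.215,-.030,-.022,0,.076),box(.215,.227,-.030,.030,0,.076),box(-.033,.215,-.030-fw,-.030,0,fh)]
x=ray("top",[162,213],.03)[0]
for fw,fh in((.012,.012),(.018,.012),(.024,.012),(.018,.025)):
    B=blue(fw,fh);p,f=fit([x[0],x[1],.03],B,mk);print(fw,fh,p,f)
np.save("bed.npy",p)
# rack
mk={c:get("rack",c) for c in C};ig={}
for c in C:
    g=np.zeros((384,512))
    for t in("post_dog","low_dog"):
        g=np.maximum(g,cv2.dilate(get(t,c),np.ones((3,3))))
    ig[c]=g
B=[box(-.026,.026,y-.003,y+.003,0,.072) for y in(-.099,-.033,.033,.099)]+[box(s-.003,s+.003,-.102,.102,0,.016) for s in(-.023,.023)]+[box(-.026,.026,-.102,.102,0,.006)]
x=ray("top",[337,198],.03)[0]
p,f=fit([x[0],x[1],.1],B,mk,ig);show("rack",p,f,(mk,ig,B));np.save("rack.npy",p)
E
sed -i 's/^def get/_n=0\ndef get/' fit.py
python3 - <<'E'
import sys;sys.path.insert(0,'.')
from workcell import *
E
python3 m1.py
```

```text
top [ 236  177   38   37 1199] [254.56713928 194.99666389]
scene [ 233  196   49   35 1053] [257.58784425 212.67331434]
mat both [ 0.5598 -0.0289 -0.0529] 188.5 ('top', array([ 0.5599, -0.0289, -0.0453])) ('scene', array([ 0.5592, -0.0304, -0.0375]))
scene [    0     0   136   168 16119]
top [   0  168   45   81 2280]
0.012 0.012 [-1.96214417 -0.21931865 -0.25499314] 18399.0
0.018 0.012 [-1.92137599  0.08930137 -1.81      ] 18399.0
0.024 0.012 [-1.92137599  0.08930137 -1.81      ] 18399.0
0.018 0.025 [-2.44028957 -0.15227887 -0.77493827] 18399.0
rack both [ 0.5506 -0.2723  0.1582] 402.6 ('scene', array([ 0.5502, -0.2728,  0.1585])) ('top', array([ 0.5506, -0.2715,  0.1574]))
```

```bash
cat > m2.py <<'E'
from fit import *
I={c:cv2.imread(f"pics/{c}0.png") for c in C}
at={"top":(162,170),"scene":(364,250)};mk={}
for c in C:
    camera(c)
    h=cv2.cvtColor(I[c],cv2.COLOR_BGR2HSV);b=((h[...,0]>100)&(h[...,0]<125)&(h[...,1]>140)).astype(np.uint8)
    reg=np.zeros_like(b);
    if c=="top":reg[125:232,140:190]=1
    else:reg[185:310,330:390]=1
    mk[c]=(b*reg).astype(float);print(c,mk[c].sum())
def blue(fw,fh):return [box(-.033,.215,.022,.030,0,.076),box(-.033,.215,-.030,-.022,0,.076),box(.215,.227,-.030,.030,0,.076),box(-.033,.215,-.030-fw,-.030,0,fh)]
x=ray("top",[162,213],.03)[0];best=(0,1e9)
st={c:get("stop_mid",c) for c in C};ig={c:cv2.dilate(st[c],np.ones((3,3))) for c in C}
ig["scene"][275:]=1; ig["top"][:133]=1
for fw,fh in((.012,.012),(.018,.012),(.024,.012),(.012,.022),(.018,.022)):
    B=blue(fw,fh);p,f=fit([x[0],x[1],.03],B,mk,ig);print(fw,fh,np.round(p,4),round(f,1))
    if f<best[1]:best=(p,f,B)
p,_,B=best
for c in C:print(c,np.round(fit(p,B,{c:mk[c]},ig)[0],4))
np.save("bed.npy",p)
# stop x along slot, in bed frame
SB=lambda s,y=0:[box(s-.023,s+.023,y-.013,y+.013,.034,.084),box(s-.023,s+.023,y-.007,y+.007,.031,.034)]
for c in C:
    print("stop",c,min((abs(render(c,p,SB(s,y))-st[c]).sum(),s,y) for s in np.arange(.04,.2,.001) for y in(-.003,-.0015,0,.0015,.003)))
s=min((sum(abs(render(c,p,SB(s))-st[c]).sum() for c in C),s) for s in np.arange(.04,.2,.001));print("stop",s,w(p,[[s[1],0,.048]]))
r=np.load("rack.npy");
def quad(im,c,pp,P,col,S):
    q=(proj(c,w(pp,P))+.5-off)*S-.5;cv2.polylines(im,[np.round(q*8).astype(int)],1,col,1,cv2.LINE_AA,3)
for c,(x0,x1,y0,y1) in {"top":(140,390,110,270),"scene":(130,400,150,320)}.items():
    off=np.array([x0,y0]);im=cv2.resize(I[c][y0:y1,x0:x1],None,fx=2.9,fy=2.9,interpolation=cv2.INTER_CUBIC);S=2.9
    R=lambda a,b,cc,d,z:[[a,cc,z],[b,cc,z],[b,d,z],[a,d,z]]
    for y in(-.026,.026):quad(im,c,p,R(-.033,.215,y-.004,y+.004,.076),(0,255,255),S)
    quad(im,c,p,R(s[1]-.023,s[1]+.023,-.013,.013,.084),(0,0,255),S)
    for y in(-.099,-.033,.033,.099):quad(im,c,r,R(-.026,.026,y-.003,y+.003,.072),(0,255,255),S)
    quad(im,c,r,R(-.022,.022,-.096,-.036,.008),(0,0,255),S)
    quad(im,c,[.5597,-.0292,-.045],R(-.055,.055,-.055,.055,.003),(0,255,0),S)
    cv2.imwrite(f"pics/ov_{c}.png",im)
E
python3 m2.py
```

```text
scene 1632.0
top 1652.0
0.012 0.012 [0.5037 0.2461 0.0942] 712.2
0.018 0.012 [0.5032 0.2472 0.0893] 1020.0
0.024 0.012 [0.503  0.2475 0.0877] 1339.6
0.012 0.022 [0.5039 0.2465 0.0954] 711.4
0.018 0.022 [0.5039 0.2477 0.0868] 1020.6
scene [0.5045 0.2461 0.0939]
top [0.5035 0.2464 0.0979]
stop scene (np.float64(58.27843137254902), np.float64(0.09600000000000006), 0.0015)
stop top (np.float64(45.90588235294118), np.float64(0.09000000000000005), 0.0015)
stop (np.float64(125.95686274509804), np.float64(0.09400000000000006)) [[0.59748684 0.25540478 0.048     ]]
```

View pics/ov_top.png

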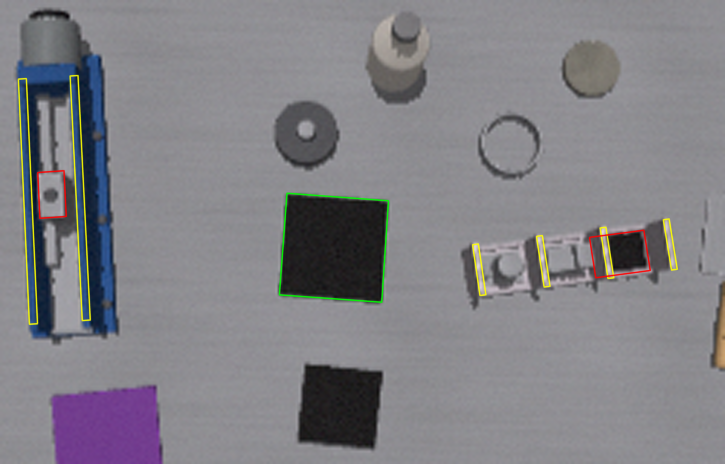

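View pics/ov_scene.png

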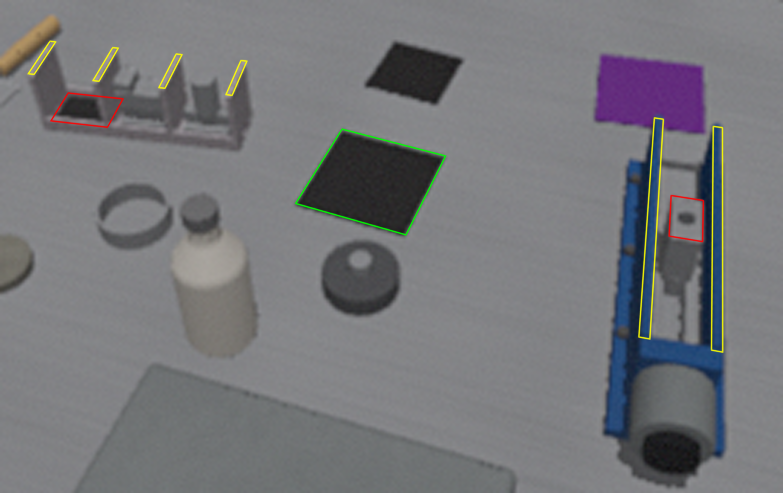

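Mat overlay is tight in both views and the rack's dividers fit to a couple of mm. The bed outline is uncertain at its ends, so I enlarge it with a full wireframe.

```bash
cat > m3.py <<'E'
from fit import *
import sys
I={c:cv2.imread(f"pics/{c}0.png") for c in C}
p=[float(a) for a in sys.argv[1:4]];s=float(sys.argv[4])
out=[]
for c,(x0,x1,y0,y1) in {"top":(140,190,108,232),"scene":(328,388,185,315)}.items():
    S=600/(y1-y0);im=cv2.resize(I[c][y0:y1,x0:x1],None,fx=S,fy=S,interpolation=cv2.INTER_CUBIC)
    im=im.astype(np.float32)*1.5;im=np.clip(im,0,255).astype(np.uint8)
    def line(P,col):
        q=(proj(c,w(p,P))+.5-[x0,y0])*S-.5;cv2.polylines(im,[np.round(q*8).astype(int)],0,col,1,cv2.LINE_AA,3)
    for y in(-.022,.022):line([[-.033,y,.076],[.215,y,.076]],(0,255,255))
    for y in(-.03,.03):line([[-.033,y,.076],[.215,y,.076]],(0,200,0))
    line([[.215,-.03,.076],[.215,.03,.076]],(0,255,0))
    for y in(-.009,.009):line([[.035,y,.031],[.215,y,.031]],(255,0,255))
    line([[.035,-.022,.031],[.035,.022,.031]],(255,0,255));line([[-.033,-.022,.022],[-.033,.022,.022]],(0,0,255))
    line([[s+a*.023,b*.013,.084] for a,b in((1,1),(1,-1),(-1,-1),(-1,1),(1,1))],(0,0,255))
    out.append(im[:600])
cv2.imwrite(sys.argv[5],np.hstack([cv2.copyMakeBorder(o,0,600-o.shape[0],0,10,0) for o in out]))
E
python3 m3.py .5035 .2464 .094 .094 pics/bed1.png
```

```text
(no output)
```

View pics/bed1.png

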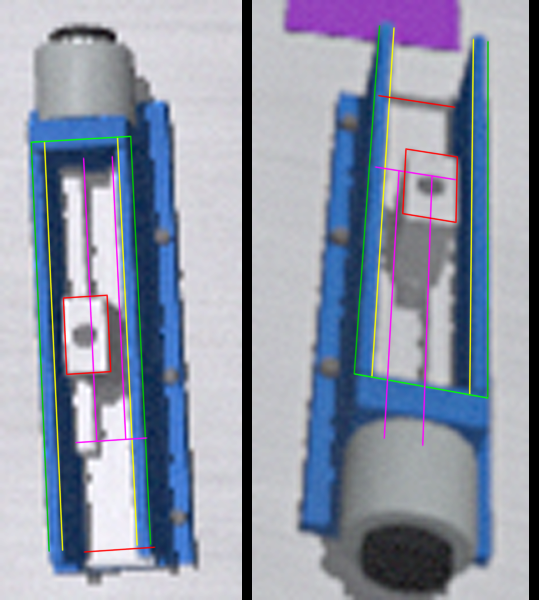

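Wireframe: cheeks, stop top and wall fit within 1–2 px in both views. The stop's centre is near (0.597, 0.255) and the slot yaw about 0.095 rad. The lip end in the top view suggests the bed origin is a few mm nearer (x ≈ 0.500). I now plan the approach.

```bash
cat > plan.py <<'E'
import sys,numpy as np
from scipy.spatial.transform import Rotation as R
from workcell import get_obs
# plan.py x y z jawyaw_deg nrows : prints rows (mm, deg) in the tool axes
x,y,z,a,n=[float(v) for v in sys.argv[1:6]];n=int(n)
o=get_obs();r0=R.from_quat(o["tool_rot"]);p0=np.array(o["eef_pos"])
c=[]
for k in(0,180):
    t=np.radians(a+k);Y=np.array([np.cos(t),np.sin(t),0]);Z=np.array([0,0,-1.]);c.append(R.from_matrix(np.c_[np.cross(Y,Z),Y,Z]))
r1=min(c,key=lambda q:(r0.inv()*q).magnitude());rv=(r0.inv()*r1).as_rotvec()
d=(np.array([x,y,z])-p0)
print("now",np.round(p0,4),"t",o["clock"],"F",np.round(o["ft_force"],1),"w",round(float(o["grip_width"]),4),"j",np.round(o["joint_pos"],2),"jawyaw",np.round(np.degrees(np.arctan2(*r0.as_matrix()[[1,0],1])),2))
for i in range(n):
    q=r0*R.from_rotvec(rv*i/n);print(np.round(q.inv().apply(d/n)*1000,1).tolist(),np.round(np.degrees(rv/n),2).tolist())
E
python3 plan.py .597 .2555 .15 5.44 10
```

```text
now [0.2179 0.45   0.2075] t 1.3 F [-0.1  0.6 -0.4] w 0.0852 j [ 1.12  0.24  0.    1.34 -0.    1.57] jawyaw 64.17
[-42.6, -1.0, 5.8] [0.0, 0.0, 5.87]
[-42.5, 3.4, 5.8] [0.0, 0.0, 5.87]
[-41.9, 7.7, 5.8] [0.0, 0.0, 5.87]
[-40.9, 11.9, 5.8] [0.0, 0.0, 5.87]
[-39.5, 16.1, 5.8] [0.0, 0.0, 5.87]
[-37.6, 20.0, 5.8] [0.0, 0.0, 5.87]
[-35.4, 23.8, 5.8] [0.0, 0.0, 5.87]
[-32.8, 27.3, 5.8] [0.0, 0.0, 5.87]
[-29.8, 30.5, 5.8] [0.0, 0.0, 5.87]
[-26.5, 33.4, 5.8] [0.0, 0.0, 5.87]
```

Request:
jog_arm --deltas '[[[-42,-1,5,0,0,5.8,85],[-42,3,5,0,0,5.8,85],[-42,8,5,0,0,5.8,85],[-41,12,5,0,0,5.8,85],[-39,16,5,0,0,5.8,85]]]'

```text
clock: 1.8
eef_pos: [0.408, 0.3551, 0.1829]
tool_rot: [0.463, 0.886, 0.002, -0.001]
ft_force: [0.1, 0.8, 0.1]
grip_width: 0.0849
```

Request:
jog_arm --deltas '[[[-37,20,5,0,0,5.8,85],[-35,24,5,0,0,5.8,85],[-33,27,5,0,0,5.8,85],[-30,30,5,0,0,5.8,85],[-26,33,5,0,0,5.8,85]]]'

```text
clock: 2.3
eef_pos: [0.6034, 0.2527, 0.1567]
tool_rot: [0.678, 0.735, 0.003, -0.001]
ft_force: [0.1, 1.7, 0.3]
grip_width: 0.0849
```

```bash
python3 plan.py .597 .2555 .15 5.44 2;python3 plan.py .597 .2555 .15 5.44 3|tail -3
```

```text
now [0.6034 0.2527 0.1567] t 2.3 F [0.1 1.7 0.3] w 0.0849 j [0.39 0.57 0.37 1.37 0.   1.88] jawyaw 4.58
[1.6, -3.1, 3.3] [0.07, -0.17, -0.43]
[1.7, -3.0, 3.3] [0.07, -0.17, -0.43]
[1.1, -2.0, 2.2] [0.04, -0.11, -0.29]
[1.1, -2.0, 2.2] [0.04, -0.11, -0.29]
[1.1, -2.0, 2.2] [0.04, -0.11, -0.29]
```

Request:
jog_arm --deltas '[[[3.3,-6.1,6.6,0.1,-0.3,-0.9,85],[0,0,0,0,0,0,85],[0,0,25,0,0,0,85],[0,0,20,0,0,0,85]]]'

```text
clock: 2.7
eef_pos: [0.6029, 0.2523, 0.1042]
tool_rot: [0.675, 0.738, 0.002, 0.002]
ft_force: [-0.1, 0.2, -1.3]
grip_width: 0.0853
```

```bash
python3 plan.py .597 .2555 .045 5.44 3
python3 - <<'E'
from fit import *
I={c:camera(c) for c in C}
a=cv2.resize(I["top"][100:240,120:220],None,fx=4,fy=4,interpolation=3);b=cv2.resize(I["scene"][160:300,310:410],None,fx=4,fy=4,interpolation=3)
cv2.imwrite("pics/app.png",np.hstack([a,b])[:,:,::-1])
E
```

```text
now [0.6029 0.2523 0.1042] t 2.7 F [-0.1  0.2 -1.3] w 0.0853 j [ 0.4   0.6   0.28  1.24 -0.    1.88] jawyaw 5.08
[1.2, -2.0, 19.7] [0.11, -0.01, -0.12]
[1.2, -1.9, 19.7] [0.11, -0.01, -0.12]
[1.2, -1.9, 19.7] [0.11, -0.01, -0.12]
```

View pics/app.png

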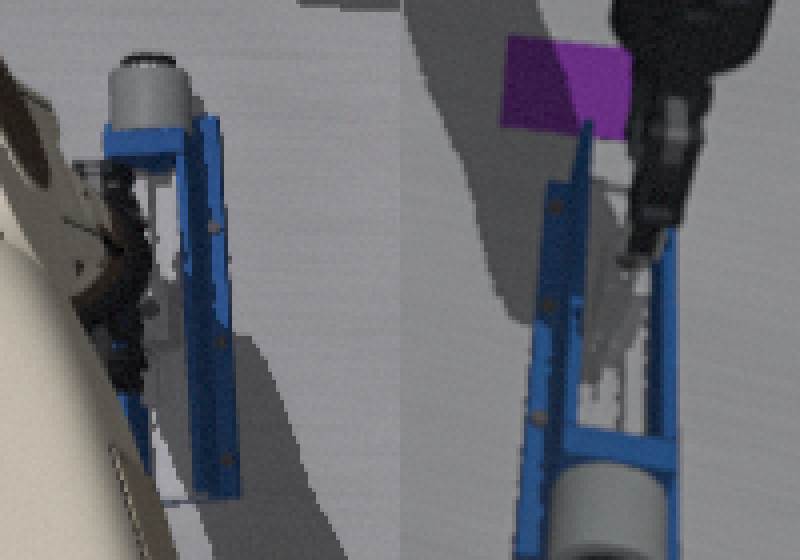

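The gripper stands over the stop between the cheeks in both views. I correct by 6 mm and descend.

Request:
jog_arm --deltas '[[[3.5,-6,0,0.3,0,-0.4,85],[0,0,20,0,0,0,85],[0,0,12,0,0,0,85],[0,0,10,0,0,0,85]]]'

```text
clock: 3.2
eef_pos: [0.5955, 0.2592, 0.0669]
tool_rot: [0.67, 0.742, 0.003, 0.001]
ft_force: [-0.8, 0.6, 0.4]
grip_width: 0.0849
```

```bash
python3 plan.py .597 .2555 .045 5.44 1
```

```text
now [0.5955 0.2592 0.0669] t 3.2 F [-0.8  0.6  0.4] w 0.0849 j [0.41 0.62 0.21 1.16 0.   1.88] jawyaw 5.82
[-3.9, 1.0, 21.9] [0.28, -0.17, 0.38]
```

Request:
jog_arm --deltas '[[[-3.7,0,6,0.2,0,0.3,85],[0,0,6,0,0,0,85],[0,0,6,0,0,0,85],[0,0,0,0,0,0,85]]]'

```text
clock: 3.6
eef_pos: [0.5956, 0.2557, 0.048]
tool_rot: [0.672, 0.741, 0.001, -0.001]
ft_force: [-0.3, 0.0, 0.8]
grip_width: 0.085
```

```bash
python3 plan.py .597 .2555 .045 5.44 1
```

```text
now [0.5956 0.2557 0.048 ] t 3.6 F [-0.3  0.   0.8] w 0.085 j [0.4  0.63 0.18 1.12 0.   1.88] jawyaw 5.55
[-0.4, 1.4, 3.0] [0.06, -0.17, 0.11]
```

Request:
jog_arm --deltas '[[[0,0,5,0,0,0,85],[0,0,0,0,0,0,40],[0,0,0,0,0,0,40],[0,0,0,0,0,0,40],[0,0,0,0,0,0,40]]]'

```text
clock: 4.1
eef_pos: [0.5968, 0.2559, 0.0436]
tool_rot: [0.672, 0.74, 0.002, -0.0]
ft_force: [-0.4, 0.9, -1.9]
grip_width: 0.0443
```

Request:
jog_arm --deltas '[[[0,0,0,0,0,0,30],[0,0,0,0,0,0,30],[0,0,0,0,0,0,30]]]'

```text
clock: 4.4
eef_pos: [0.5968, 0.256, 0.0436]
tool_rot: [0.672, 0.74, 0.002, -0.0]
ft_force: [1.0, -0.2, -0.1]
grip_width: 0.0447
```

```bash
python3 plan.py .5 .2464 .043 5.44 8
```

```text
now [0.5968 0.256  0.0436] t 4.4 F [ 1.  -0.2 -0.1] w 0.0447 j [0.4  0.64 0.18 1.11 0.   1.88] jawyaw 5.52
[-0.0, -12.2, 0.0] [0.02, -0.03, 0.01]
[-0.0, -12.2, 0.0] [0.02, -0.03, 0.01]
[-0.0, -12.2, 0.0] [0.02, -0.03, 0.01]
[-0.0, -12.2, 0.1] [0.02, -0.03, 0.01]
[-0.0, -12.2, 0.1] [0.02, -0.03, 0.01]
[-0.0, -12.2, 0.1] [0.02, -0.03, 0.01]
[-0.0, -12.2, 0.1] [0.02, -0.03, 0.01]
[-0.0, -12.2, 0.1] [0.02, -0.03, 0.01]
```

Request:
jog_arm --deltas '[[[0,-8,0,0,0,0,30],[0,-8,0,0,0,0,30],[0,-8,0,0,0,0,30],[0,-8,0,0,0,0,30],[0,-8,0,0,0,0,30]]]'

```text
clock: 4.9
eef_pos: [0.5557, 0.2519, 0.0437]
tool_rot: [0.672, 0.74, 0.004, 0.001]
ft_force: [1.1, 0.1, -2.1]
grip_width: 0.0448
```

```bash
python3 plan.py .5 .2464 .0436 5.44 6|head -3
```

```text
now [0.5557 0.2519 0.0437] t 4.9 F [ 1.1  0.1 -2.1] w 0.0448 j [0.42 0.56 0.05 1.05 0.   1.9 ] jawyaw 5.49
[-0.0, -9.3, -0.0] [0.07, -0.04, 0.01]
[-0.0, -9.3, -0.0] [0.07, -0.04, 0.01]
```

Request:
jog_arm --deltas '[[[0,-9,0,0,0,0,30],[0,-9,0,0.2,0,0,30],[0,-9,0,0,0,0,30],[0,-9,0,0,0,0,30],[0,-9,0,0,0,0,30]]]'

```text
clock: 5.4
eef_pos: [0.5061, 0.2471, 0.0436]
tool_rot: [0.672, 0.74, 0.002, -0.001]
ft_force: [1.6, -0.2, -1.4]
grip_width: 0.0444
```

Request:
jog_arm --deltas '[[[0,-4,0,0,0,0,30],[0,-4,0,0,0,0,30],[0,-2,0,0,0,0,30],[0,0,0,0,0,0,30]]]'

```text
clock: 5.8
eef_pos: [0.4935, 0.2458, 0.0436]
tool_rot: [0.672, 0.741, 0.002, -0.001]
ft_force: [0.3, -0.8, -1.3]
grip_width: 0.0442
```

```bash
python3 plan.py .499 .2464 .0436 5.44 1
python3 - <<'E'
from fit import *
I={c:camera(c) for c in C}
a=cv2.resize(I["top"][110:250,120:220],None,fx=4,fy=4,interpolation=3);b=cv2.resize(I["scene"][160:300,310:410],None,fx=4,fy=4,interpolation=3)
cv2.imwrite("pics/bay.png",np.hstack([a,b])[:,:,::-1])
E
```

```text
now [0.4935 0.2458 0.0436] t 5.8 F [ 0.3 -0.8 -1.3] w 0.0442 j [ 0.46  0.46 -0.12  0.98  0.    1.93] jawyaw 5.56
[0.1, 5.5, -0.0] [0.07, -0.19, 0.12]
```

View pics/bay.png

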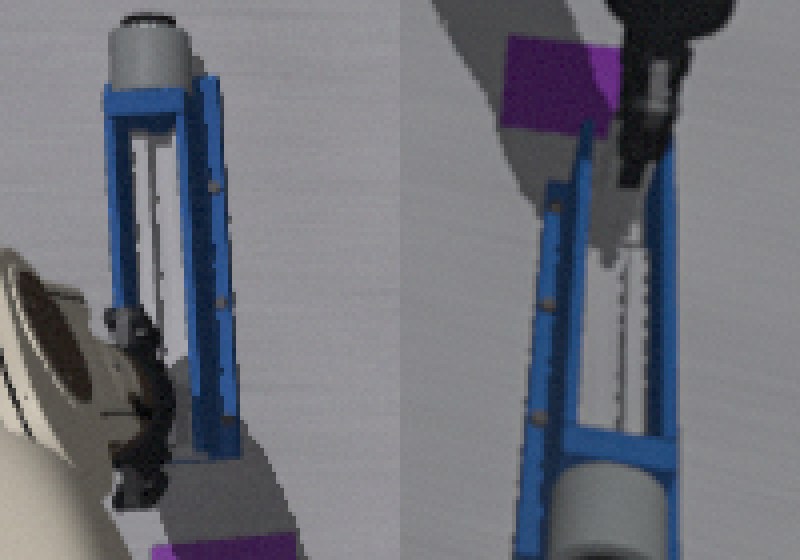

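Run:
```python
from fit import *
p=(0,0,.095)
for n,c,px,z,bx in(("lip end","scene",(366.5,221),.031,.035),("lip end top0","top",(158,201),.031,.035),("bar","top",(170,224.8),.022,-.033),("bar scene0","scene",(358.5,207),.022,-.033)):
    q=ray(c,px,z)[0];print(n,np.round(q,4),"bed x0 at world x:",round(q[0]-bx*np.cos(.095)+ (q[1]-.2464)*np.sin(.095),4))
```

```text
lip end [0.5317 0.2579 0.031 ] bed x0 at world x: 0.498
lip end top0 [0.5304 0.2628 0.031 ] bed x0 at world x: 0.4971
bar [0.4599 0.2254 0.022 ] bed x0 at world x: 0.4908
bar scene0 [0.4766 0.2317 0.022 ] bed x0 at world x: 0.5081
```

Request:
jog_arm --deltas '[[[0,3,0,0,0,0,30],[0,0,-4,0,0,0,30],[0,0,-5,0,0,0,30],[0,0,-5,0,0,0,30],[0,0,0,0,0,0,30]]]'

```text
clock: 6.4
eef_pos: [0.4949, 0.2452, 0.0568]
tool_rot: [0.672, 0.74, -0.001, -0.002]
ft_force: [0.3, 0.9, -3.9]
grip_width: 0.0446
```

```bash
python3 plan.py .496 .2460 .17 5.44 5
```

```text
now [0.4949 0.2452 0.0568] t 6.4 F [ 0.3  0.9 -3.9] w 0.0446 j [ 0.46  0.45 -0.1   1.02  0.    1.93] jawyaw 5.53
[0.2, 0.1, -22.6] [-0.06, -0.02, 0.02]
[0.2, 0.1, -22.6] [-0.06, -0.02, 0.02]
[0.2, 0.2, -22.6] [-0.06, -0.02, 0.02]
[0.2, 0.2, -22.6] [-0.06, -0.02, 0.02]
[0.1, 0.2, -22.6] [-0.06, -0.02, 0.02]
```

It lifted 13 mm with only its own weight on the wrist (−3.9 N), so it is clear of the lips.

Request:
jog_arm --deltas '[[[0,0,-22,0,0,0,30],[0,0,-23,0,0,0,30],[0,0,-23,0,0,0,30],[0,0,-23,0,0,0,30],[0,0,-20,0,0,0,30]]]'

```text
clock: 6.9
eef_pos: [0.493, 0.2433, 0.1669]
tool_rot: [0.672, 0.74, -0.006, -0.004]
ft_force: [1.7, 0.4, -3.6]
grip_width: 0.0445
```

```bash
python3 plan.py .5597 -.029 .15 99.1 15
```

```text
now [0.493  0.2433 0.1669] t 6.9 F [ 1.7  0.4 -3.6] w 0.0445 j [0.46 0.37 0.08 1.29 0.   1.93] jawyaw 5.51
[-18.5, 2.7, 1.1] [-0.04, 0.05, 5.76]
[-18.1, 4.5, 1.1] [-0.04, 0.05, 5.76]
[-17.6, 6.3, 1.1] [-0.04, 0.05, 5.76]
[-16.9, 8.1, 1.1] [-0.04, 0.05, 5.76]
[-16.0, 9.7, 1.1] [-0.04, 0.05, 5.76]
[-14.9, 11.3, 1.1] [-0.04, 0.05, 5.76]
[-13.7, 12.7, 1.1] [-0.04, 0.05, 5.76]
[-12.4, 14.0, 1.1] [-0.04, 0.05, 5.76]
[-10.9, 15.2, 1.1] [-0.04, 0.05, 5.76]
[-9.3, 16.2, 1.1] [-0.04, 0.05, 5.76]
[-7.6, 17.1, 1.1] [-0.04, 0.05, 5.76]
[-5.9, 17.7, 1.1] [-0.04, 0.05, 5.76]
[-4.1, 18.2, 1.1] [-0.04, 0.05, 5.76]
[-2.2, 18.6, 1.1] [-0.04, 0.05, 5.76]
[-0.4, 18.7, 1.1] [-0.04, 0.05, 5.76]
```

Request:
jog_arm --deltas '[[[-18,3,1,0,0,5.7,30],[-18,5,1,0,0,5.7,30],[-18,6,1,0,0,5.7,30],[-17,8,1,0,0,5.7,30],[-16,10,1,0,0,5.7,30]]]'

```text
clock: 7.4
eef_pos: [0.5191, 0.1536, 0.1666]
tool_rot: [0.838, 0.546, -0.001, -0.002]
ft_force: [-0.7, -0.5, -3.7]
grip_width: 0.0445
```

Request:
jog_arm --deltas '[[[-15,11,1,0,0,5.7,30],[-14,13,1,0,0,5.7,30],[-12,14,1,0,0,5.7,30],[-11,15,1,0,0,5.7,30],[-9,16,1,0,0,5.7,30]]]'

```text
clock: 7.9
eef_pos: [0.5405, 0.0585, 0.1608]
tool_rot: [0.95, 0.313, -0.001, -0.001]
ft_force: [0.9, -0.4, -3.4]
grip_width: 0.0443
```

Request:
jog_arm --deltas '[[[-7,17,1,0,0,5.7,30],[-6,18,1,0,0,5.7,30],[-4,17,1,0,0,5.7,30],[-2,14,1,0,0,5.7,30],[0,0,0,0,0,0,30]]]'

```text
clock: 8.4
eef_pos: [0.5555, -0.0145, 0.1556]
tool_rot: [0.994, 0.109, -0.002, 0.0]
ft_force: [0.2, 0.0, -3.9]
grip_width: 0.0448
```

```bash
python3 plan.py .5597 -.029 .08 99.1 3
```

```text
now [ 0.5555 -0.0145  0.1556] t 8.4 F [ 0.2  0.  -3.9] w 0.0448 j [-0.03  0.38  0.06  1.26 -0.    2.9 ] jawyaw -77.54
[0.4, 5.0, 25.2] [-0.0, 0.06, 1.12]
[0.5, 5.0, 25.2] [-0.0, 0.06, 1.12]
[0.5, 5.0, 25.2] [-0.0, 0.06, 1.12]
```

Request:
jog_arm --deltas '[[[0.5,5,25,0,0.1,1.1,30],[0.5,5,25,0,0.1,1.1,30],[0.5,4,25,0,0,1.1,30],[0,0,20,0,0,0,30],[0,0,0,0,0,0,30]]]'

```text
clock: 8.9
eef_pos: [0.5612, -0.0259, 0.0591]
tool_rot: [0.996, 0.084, 0.002, -0.001]
ft_force: [-1.4, 0.3, -4.1]
grip_width: 0.0446
```

```bash
python3 plan.py .5597 -.029 .036 99.1 3
```

```text
now [ 0.5612 -0.0259  0.0591] t 8.9 F [-1.4  0.3 -4.1] w 0.0446 j [-0.05  0.46 -0.08  1.03  0.    2.93] jawyaw -80.37
[-0.7, 1.0, 7.7] [-0.03, -0.1, 0.18]
[-0.7, 1.0, 7.7] [-0.03, -0.1, 0.18]
[-0.7, 1.0, 7.7] [-0.03, -0.1, 0.18]
```

Request:
jog_arm --deltas '[[[-0.7,2,8,0,-0.1,0.3,30],[0,1,7,0,-0.1,0.2,30],[0,0,5,0,0,0,30],[0,0,0,0,0,0,30]]]'

```text
clock: 9.3
eef_pos: [0.563, -0.0278, 0.0404]
tool_rot: [0.997, 0.081, 0.003, -0.001]
ft_force: [-0.1, 0.0, -4.1]
grip_width: 0.0445
```

```bash
python3 plan.py .5597 -.029 .0346 99.1 1
```

```text
now [ 0.563  -0.0278  0.0404] t 9.3 F [-0.1  0.  -4.1] w 0.0445 j [-0.05  0.49 -0.1   0.99  0.    2.93] jawyaw -80.67
[-3.5, 0.6, 5.8] [-0.08, -0.3, 0.23]
```

Request:
jog_arm --deltas '[[[0,0,3,-0.1,-0.3,0.2,30],[0,0,2,0,0,0,30],[0,0,0,0,0,0,30]]]'

```text
clock: 9.6
eef_pos: [0.5645, -0.0277, 0.0365]
tool_rot: [0.997, 0.08, 0.001, 0.0]
ft_force: [-0.4, 0.6, -3.7]
grip_width: 0.0443
```

```bash
python3 plan.py .5597 -.029 .0346 99.1 1
```

```text
now [ 0.5645 -0.0277  0.0365] t 9.6 F [-0.4  0.6 -3.7] w 0.0443 j [-0.05  0.49 -0.09  0.98 -0.    2.93] jawyaw -80.87
[-4.9, 0.5, 1.9] [0.06, -0.15, 0.03]
```

Request:
jog_arm --deltas '[[[0,0,1.2,0,-0.1,0,30],[0,0,0.8,0,0,0,30],[0,0,0.6,0,0,0,30]]]'

```text
clock: 9.9
eef_pos: [0.5651, -0.0278, 0.0345]
tool_rot: [0.997, 0.08, 0.001, 0.001]
ft_force: [-1.3, -0.5, 0.3]
grip_width: 0.0445
```

```bash
python3 plan.py .5597 -.029 .0346 99.1 1
```

```text
now [ 0.5651 -0.0278  0.0345] t 9.9 F [-1.3 -0.5  0.3] w 0.0445 j [-0.05  0.5  -0.09  0.98 -0.    2.93] jawyaw -80.87
[-5.5, 0.4, -0.1] [0.07, -0.12, 0.03]
```

Weight has gone off the wrist at the expected height (TCP 0.0345), so it is standing on the mat. I let go and back off.

Request:
jog_arm --deltas '[[[0,0,0.4,0,0,0,30],[0,0,0,0,0,0,55],[0,0,0,0,0,0,80],[0,0,0,0,0,0,85],[0,0,0,0,0,0,85]]]'

```text
clock: 10.4
eef_pos: [0.5676, -0.028, 0.0367]
tool_rot: [0.997, 0.08, 0.004, 0.001]
ft_force: [-0.8, 0.6, -0.2]
grip_width: 0.0853
```

Request:
jog_arm --deltas '[[[0,0,-10,0,0,0,85],[0,0,-25,0,0,0,85],[0,0,-25,0,0,0,85],[0,0,-25,0,0,0,85],[0,0,-15,0,0,0,85]]]'

```text
clock: 10.9
eef_pos: [0.565, -0.0277, 0.1403]
tool_rot: [0.997, 0.08, 0.002, 0.001]
ft_force: [0.5, 1.0, -0.3]
grip_width: 0.0848
```

```bash
python3 plan.py .565 -.028 .14 9.1 11
cat > st.py <<'E'
from fit import *
import sys
z0=float(sys.argv[1]);x,y,a=[float(v) for v in sys.argv[2:5]];out=[]
B=[box(-.023,.023,-.017,.017,z0,z0+.008),box(-.023,.023,-.007,.007,z0,z0+.022),box(-.023,.023,-.013,.013,z0+.022,z0+.072)]
for c in C:
    I=camera(c);q=proj(c,[[x,y,z0+.036]])[0];x0,y0=[int(v)-35 for v in q]
    L=[d for d in masks_of("stop_mid",c)];print(c,[(round(d["conf"],2),np.round(d["at"],1).tolist(),int(d["pixels"].sum())) for d in L])
    L=[d for d in L if np.hypot(*(np.array(d["at"])-q))<25]
    p=np.array([x,y,np.radians(a)])
    if L:p,f=fit(p,B,{c:L[0]["pixels"].astype(float)});print(c,"stop",np.round(p,4),np.degrees(p[2]).round(1),round(f,1))
    im=cv2.resize(I[y0:y0+70,x0:x0+70],None,fx=5,fy=5,interpolation=3)[:,:,::-1].copy();im2=im.copy()
    P=w(p,[[sx*.023,sy*.013,z] for z in(z0+.072,z0+.022) for sx,sy in((1,1),(1,-1),(-1,-1),(-1,1),(1,1))])
    cv2.polylines(im2,[np.round(((proj(c,P)+.5-[x0,y0])*5-.5)*8).astype(int)],0,(0,0,255),1,cv2.LINE_AA,3);out+=[im2]
cv2.imwrite(sys.argv[5],np.hstack(out))
E
python3 st.py .003 .565 -.028 99.1 pics/mat1.png
```

```text
now [ 0.565  -0.0277  0.1403] t 10.9 F [ 0.5  1.  -0.3] w 0.0848 j [-0.05  0.4   0.06  1.22 -0.    2.93] jawyaw -80.87
[-0.0, 0.0, 0.0] [0.02, -0.01, -8.18]
[-0.0, 0.0, 0.0] [0.02, -0.01, -8.18]
[-0.0, 0.0, 0.0] [0.02, -0.01, -8.18]
[-0.0, 0.0, 0.0] [0.02, -0.01, -8.18]
[-0.0, 0.0, 0.0] [0.02, -0.01, -8.18]
[-0.0, 0.0, 0.0] [0.02, -0.01, -8.18]
[-0.0, 0.0, 0.0] [0.02, -0.01, -8.18]
[-0.0, 0.0, 0.0] [0.02, -0.01, -8.18]
[-0.0, 0.0, 0.0] [0.02, -0.01, -8.18]
[-0.0, 0.0, 0.0] [0.02, -0.01, -8.18]
[-0.0, 0.0, 0.0] [0.02, -0.01, -8.18]
scene [(0.96, [258.0, 200.7], 508)]
scene stop [ 0.5642 -0.0271  1.7281] 99.0 35.9
top []
```

View pics/mat1.png

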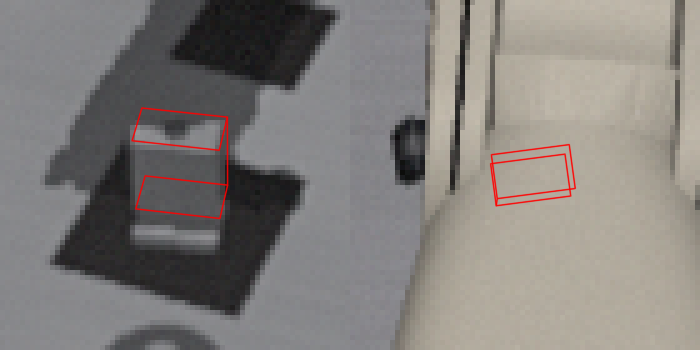

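The stop stands upright on the larger black mat (scene ≈ (258,200)). The fit (0.564, −0.027, 99°) agrees with the gripper's pose. Now I turn the jaws 90° for the side faces.

Request:
jog_arm --deltas '[[[0,0,0,0,0,-8.3,85],[0,0,0,0,0,-8.3,85],[0,0,0,0,0,-8.3,85],[0,0,0,0,0,-8.3,85],[0,0,0,0,0,-8.3,85]]]'

```text
clock: 11.6
eef_pos: [0.5585, -0.0274, 0.1296]
tool_rot: [0.899, 0.439, -0.006, -0.003]
ft_force: [-0.7, 0.4, 0.2]
grip_width: 0.0855
```

Request:
jog_arm --deltas '[[[0,0,0,0,0,-8.3,85],[0,0,0,0,0,-8.3,85],[0,0,0,0,0,-8.3,85],[0,0,0,0,0,-8.3,85],[0,0,0,0,0,-8.3,85]]]'

```text
clock: 12.1
eef_pos: [0.552, -0.0271, 0.1202]
tool_rot: [0.675, 0.737, -0.01, -0.012]
ft_force: [0.4, 0.9, -0.8]
grip_width: 0.0851
```

```bash
python3 plan.py .565 -.028 .14 9.1 1
```

```text
now [ 0.552  -0.0271  0.1202] t 12.1 F [ 0.4  0.9 -0.8] w 0.0851 j [-0.05  0.42  0.03  1.21 -0.    1.43] jawyaw 5.03
[-2.0, 12.2, -20.2] [-1.74, -0.26, -4.07]
```

Request:
jog_arm --deltas '[[[-1,12,-10,-1.7,-0.3,-4,85],[0,0,0,0,0,0,85]]]'

```text
clock: 12.3
eef_pos: [0.5621, -0.0269, 0.1261]
tool_rot: [0.648, 0.762, -0.003, -0.003]
ft_force: [-0.5, 0.2, -0.1]
grip_width: 0.0852
```

```bash
python3 plan.py .565 -.028 .045 9.1 4
```

```text
now [ 0.5621 -0.0269  0.1261] t 12.3 F [-0.5  0.2 -0.1] w 0.0852 j [-0.05  0.42  0.04  1.2  -0.    1.36] jawyaw 9.27
[-0.4, 0.8, 20.3] [-0.1, -0.01, 0.04]
[-0.4, 0.8, 20.3] [-0.1, -0.01, 0.04]
[-0.4, 0.8, 20.3] [-0.1, -0.01, 0.04]
[-0.4, 0.7, 20.3] [-0.1, -0.01, 0.04]
```

Request:
jog_arm --deltas '[[[0,2,18,-0.4,0,0,85],[0,0,18,0,0,0,85],[0,0,18,0,0,0,85],[0,0,10,0,0,0,85],[0,0,0,0,0,0,85]]]'

```text
clock: 12.8
eef_pos: [0.5581, -0.0264, 0.0542]
tool_rot: [0.651, 0.759, -0.004, -0.005]
ft_force: [-0.8, 0.2, -0.1]
grip_width: 0.0849
```

```bash
python3 plan.py .565 -.028 .038 9.1 1
```

```text
now [ 0.5581 -0.0264  0.0542] t 12.8 F [-0.8  0.2 -0.1] w 0.0849 j [-0.05  0.48 -0.07  1.04  0.    1.37] jawyaw 8.82
[-2.7, 6.8, 16.1] [-0.71, -0.18, -0.28]
```

Request:
jog_arm --deltas '[[[-2.5,6,6,-0.7,-0.2,-0.3,85],[0,0,6,0,0,0,85],[0,0,0,0,0,0,85]]]'

```text
clock: 13.1
eef_pos: [0.565, -0.0281, 0.0415]
tool_rot: [0.649, 0.761, 0.0, 0.0]
ft_force: [0.0, -0.3, 0.5]
grip_width: 0.0849
```

```bash
python3 plan.py .565 -.028 .036 9.1 1
```

```text
now [ 0.565  -0.0281  0.0415] t 13.1 F [ 0.  -0.3  0.5] w 0.0849 j [-0.05  0.49 -0.08  1.   -0.    1.36] jawyaw 9.08
[0.1, 0.1, 5.5] [0.04, 0.04, -0.02]
```

Request:
jog_arm --deltas '[[[0,0,4,0,0,0,85],[0,0,0,0,0,0,40],[0,0,0,0,0,0,32],[0,0,0,0,0,0,20],[0,0,0,0,0,0,10]]]'

```text
clock: 13.6
eef_pos: [0.5664, -0.0282, 0.039]
tool_rot: [0.649, 0.761, 0.001, 0.002]
ft_force: [-1.7, -0.4, 2.5]
grip_width: 0.0278
```

Request:
jog_arm --deltas '[[[0,0,0,0,0,0,10],[0,0,0,0,0,0,10],[0,0,0,0,0,0,10]]]'

```text
clock: 13.9
eef_pos: [0.5664, -0.0283, 0.0393]
tool_rot: [0.649, 0.761, 0.001, 0.002]
ft_force: [-1.4, -0.1, 0.0]
grip_width: 0.0244
```

```bash
python3 plan.py .565 -.028 .09 9.1 3
```

```text
now [ 0.5664 -0.0283  0.0393] t 13.9 F [-1.4 -0.1  0. ] w 0.0244 j [-0.05  0.49 -0.09  0.99 -0.    1.36] jawyaw 9.05
[0.1, -0.4, -16.9] [0.08, 0.03, -0.02]
[0.2, -0.4, -16.9] [0.08, 0.03, -0.02]
[0.2, -0.4, -16.9] [0.08, 0.03, -0.02]
```

Request:
jog_arm --deltas '[[[0,0,-5,0,0,0,10],[0,0,-20,0,0,0,10],[0,0,-35,0,0,0,10],[0,0,-40,0,0,0,10],[0,0,-30,0,0,0,10]]]'

```text
clock: 14.4
eef_pos: [0.5582, -0.0277, 0.1638]
tool_rot: [0.649, 0.761, -0.006, -0.007]
ft_force: [1.2, -0.3, -4.1]
grip_width: 0.0243
```

```bash
python3 plan.py .561 -.337 .17 9.1 10 | head -3
python3 - <<'E'
from fit import *
I={c:cv2.imread(f"pics/{c}0.png") for c in C};r=np.load("rack.npy");print(r);out=[]
for c,(x0,x1,y0,y1) in {"top":(295,385,180,216),"scene":(136,226,160,206)}.items():
    S=8;im=np.clip(cv2.resize(I[c][y0:y1,x0:x1],None,fx=S,fy=S,interpolation=cv2.INTER_CUBIC)*1.3,0,255).astype(np.uint8);im=im[:,:720]
    def quad(a,b,d,e,z,col):
        q=(proj(c,w(r,[[a,d,z],[b,d,z],[b,e,z],[a,e,z]]))+.5-[x0,y0])*S-.5;cv2.polylines(im,[np.round(q*8).astype(int)],1,col,1,cv2.LINE_AA,3)
    for y in(-.099,-.033,.033,.099):quad(-.026,.026,y-.003,y+.003,.072,(0,255,255))
    quad(-.022,.022,-.096,-.036,.008,(0,0,255));quad(-.026,.026,-.102,.102,.016,(0,255,0))
    quad(-.026,.026,-.102,.102,0,(255,255,0))
    out.append(im)
cv2.imwrite("pics/rack1.png",np.vstack(out)[:600])
E
```

```text
now [ 0.5582 -0.0277  0.1638] t 14.4 F [ 1.2 -0.3 -4.1] w 0.0243 j [-0.05  0.39  0.11  1.3  -0.    1.36] jawyaw 9.06
[-30.6, -4.6, -0.6] [-0.11, -0.02, -0.0]
[-30.6, -4.6, -0.6] [-0.11, -0.02, -0.0]
[ 0.5505991  -0.27234721  0.15816167]
```

View pics/rack1.png

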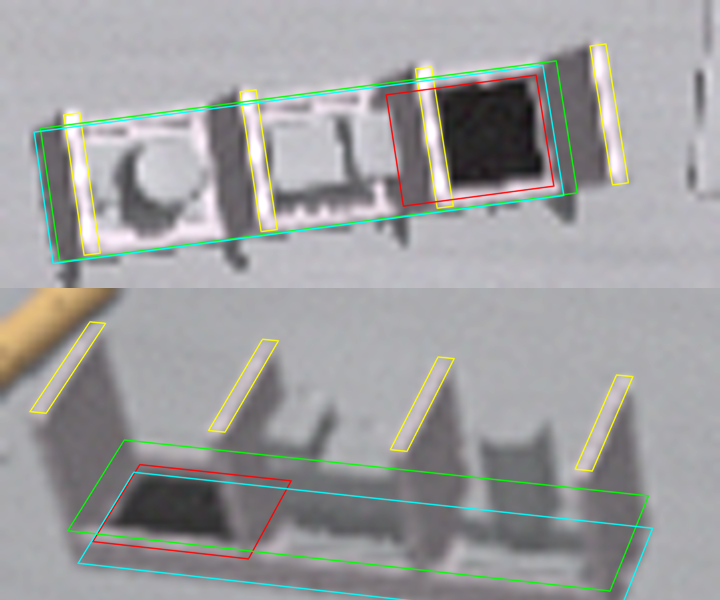

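The rack model lies on both views to about a pixel, with the black-lined cell at the −y end. The seat is at (0.561, −0.3375).

Request:
jog_arm --deltas '[[[-30,-4,-2,0,0,0,10],[-30,-4,-2,0,0,0,10],[-30,-4,-2,0,0,0,10],[-30,-4,-2,0,0,0,10],[-30,-4,-2,0,0,0,10]]]'

```text
clock: 14.9
eef_pos: [0.5648, -0.1785, 0.1789]
tool_rot: [0.645, 0.764, -0.003, -0.006]
ft_force: [1.1, -0.3, -3.5]
grip_width: 0.0245
```

Request:
jog_arm --deltas '[[[-30,-4,-2,0,0,0,10],[-30,-4,-2,0,0,0,10],[-30,-4,-2,0,0,0,10],[-20,-4,-2,0,0,0,10],[0,0,-2,0,0,0,10]]]'

```text
clock: 15.4
eef_pos: [0.5639, -0.2974, 0.1845]
tool_rot: [0.647, 0.762, -0.005, -0.01]
ft_force: [0.5, 0.6, -4.1]
grip_width: 0.0243
```

```bash
python3 plan.py .561 -.3375 .15 9.06 3
```

```text
now [ 0.5639 -0.2974  0.1845] t 15.4 F [ 0.5  0.6 -4.1] w 0.0243 j [-0.48  0.55  0.41  1.45 -0.01  0.93] jawyaw 9.33
[-13.1, -2.9, 11.5] [-0.38, -0.16, 0.09]
[-13.1, -3.0, 11.5] [-0.38, -0.16, 0.09]
[-13.1, -3.0, 11.5] [-0.38, -0.16, 0.09]
```

Request:
jog_arm --deltas '[[[-13,-2.5,6,-0.5,-0.3,0.2,10],[-13,-2.5,6,-0.3,-0.2,0.1,10],[-13,-2.5,6,-0.3,0,0,10],[0,0,0,0,0,0,10],[0,0,0,0,0,0,10]]]'

```text
clock: 15.9
eef_pos: [0.5609, -0.3383, 0.1621]
tool_rot: [0.649, 0.761, -0.0, -0.002]
ft_force: [0.2, 0.2, -4.0]
grip_width: 0.0245
```

```bash
python3 plan.py .561 -.3375 .13 9.06 2
```

```text
now [ 0.5609 -0.3383  0.1621] t 15.9 F [ 0.2  0.2 -4. ] w 0.0245 j [-0.54  0.58  0.4   1.39  0.    0.87] jawyaw 9.06
[0.3, 0.2, 16.0] [-0.1, -0.09, -0.0]
[0.3, 0.2, 16.0] [-0.1, -0.09, -0.0]
```

Request:
jog_arm --deltas '[[[0,0,15,0,-0.1,0,10],[0,0,15,0,0,0,10],[0,0,12,0,0,0,10],[0,0,0,0,0,0,10]]]'

```text
clock: 16.3
eef_pos: [0.5617, -0.3364, 0.1199]
tool_rot: [0.648, 0.762, -0.0, -0.001]
ft_force: [-0.6, 0.8, -3.8]
grip_width: 0.0244
```

```bash
python3 plan.py .561 -.3375 .09 9.06 2;python3 st.py .083 .561 -.3375 99.1 pics/rk2.png
```

```text
now [ 0.5617 -0.3364  0.1199] t 16.3 F [-0.6  0.8 -3.8] w 0.0244 j [-0.54  0.6   0.32  1.29  0.    0.87] jawyaw 9.2
[-0.5, -0.4, 14.9] [-0.05, -0.04, 0.07]
[-0.5, -0.4, 14.9] [-0.05, -0.04, 0.07]
scene [(0.61, [154.0, 156.3], 497)]
scene stop [ 0.5602 -0.3359  1.7319] 99.2 101.4
top [(0.6, [341.3, 131.2], 345), (0.48, [364.3, 193.9], 208), (0.4, [161.0, 171.0], 3019)]
top stop [ 0.5614 -0.3246  1.7189] 98.5 86.8
```

View pics/rk2.png

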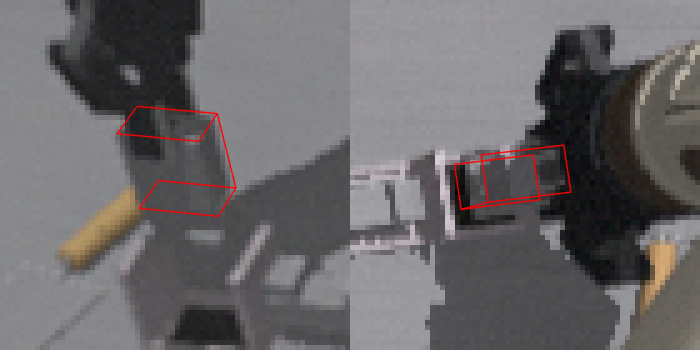

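The stop hangs upright and square over the black-lined cell in both views. The scene fit is within 2 mm of the tool; the top fit is off because the gripper hides part of the stop. I lower it.

Request:
jog_arm --deltas '[[[-0.5,-0.5,12,-0.1,0,0.1,10],[0,0,12,0,0,0,10],[0,0,10,0,0,0,10],[0,0,0,0,0,0,10]]]'

```text
clock: 16.9
eef_pos: [0.5641, -0.3391, 0.0879]
tool_rot: [0.649, 0.761, 0.001, 0.004]
ft_force: [-0.4, -0.0, -3.1]
grip_width: 0.0245
```

```bash
python3 plan.py .561 -.3375 .06 9.06 2
```

```text
now [ 0.5641 -0.3391  0.0879] t 16.9 F [-0.4 -0.  -3.1] w 0.0245 j [-0.54  0.61  0.26  1.21  0.    0.87] jawyaw 9.07
[1.1, -1.5, 13.9] [0.2, 0.13, 0.0]
[1.1, -1.5, 13.9] [0.2, 0.13, 0.0]
```

Request:
jog_arm --deltas '[[[2,-3,5,0.4,0.3,0,10],[0,0,10,0,0,0,10],[0,0,8,0,0,0,10],[0,0,0,0,0,0,10]]]'

```text
clock: 17.3
eef_pos: [0.5602, -0.3374, 0.0621]
tool_rot: [0.649, 0.761, 0.0, -0.001]
ft_force: [-0.3, 0.2, -3.9]
grip_width: 0.0243
```

```bash
python3 plan.py .561 -.3375 .05 9.06 2
```

```text
now [ 0.5602 -0.3374  0.0621] t 17.3 F [-0.3  0.2 -3.9] w 0.0243 j [-0.54  0.63  0.23  1.17  0.    0.87] jawyaw 9.06
[-0.2, 0.4, 6.1] [-0.04, -0.06, -0.0]
[-0.1, 0.4, 6.1] [-0.04, -0.06, -0.0]
```

Request:
jog_arm --deltas '[[[0,0.6,5,-0.1,-0.1,0,10],[0,0,5,0,0,0,10],[0,0,0,0,0,0,10]]]'

```text
clock: 17.6
eef_pos: [0.561, -0.3374, 0.0513]
tool_rot: [0.649, 0.761, 0.0, 0.0]
ft_force: [0.2, 0.1, -3.8]
grip_width: 0.0247
```

```bash
python3 plan.py .561 -.3375 .0443 9.06 1
```

```text
now [ 0.561  -0.3374  0.0513] t 17.6 F [ 0.2  0.1 -3.8] w 0.0247 j [-0.54  0.64  0.21  1.14  0.    0.87] jawyaw 9.06
[-0.1, -0.1, 7.0] [0.04, 0.01, -0.0]
```

Request:
jog_arm --deltas '[[[0,0,2.5,0,0,0,10],[0,0,2,0,0,0,10],[0,0,1,0,0,0,10],[0,0,0,0,0,0,10]]]'

```text
clock: 18.0
eef_pos: [0.5616, -0.3376, 0.0461]
tool_rot: [0.649, 0.761, 0.0, 0.001]
ft_force: [0.2, 0.6, -3.3]
grip_width: 0.0241
```

```bash
python3 plan.py .561 -.3375 .0443 9.06 1
```

```text
now [ 0.5616 -0.3376  0.0461] t 18.0 F [ 0.2  0.6 -3.3] w 0.0241 j [-0.54  0.65  0.21  1.13  0.    0.87] jawyaw 9.06
[0.2, -0.5, 1.8] [0.11, 0.06, -0.0]
```

Request:
jog_arm --deltas '[[[0,0,1,0.1,0,0,10],[0,0,0.8,0,0,0,10],[0,0,0.6,0,0,0,10]]]'

```text
clock: 18.3
eef_pos: [0.5619, -0.3379, 0.0444]
tool_rot: [0.649, 0.761, -0.0, 0.001]
ft_force: [-2.0, -0.1, 0.2]
grip_width: 0.0242
```

```bash
python3 plan.py .561 -.3375 .0443 9.06 1
```

```text
now [ 0.5619 -0.3379  0.0444] t 18.3 F [-2.  -0.1  0.2] w 0.0242 j [-0.54  0.65  0.2   1.13 -0.    0.87] jawyaw 9.06
[0.6, -0.8, 0.1] [0.04, 0.11, -0.0]
```

Seated at the expected height with the weight off. I release and retreat.

Request:
jog_arm --deltas '[[[0,0,0.3,0,0,0,10],[0,0,0,0,0,0,40],[0,0,0,0,0,0,70],[0,0,0,0,0,0,70],[0,0,0,0,0,0,70]]]'

```text
clock: 18.8
eef_pos: [0.5641, -0.3392, 0.0472]
tool_rot: [0.649, 0.761, 0.0, 0.004]
ft_force: [-0.2, 0.7, 0.3]
grip_width: 0.07
```

Request:
jog_arm --deltas '[[[0,0,-10,0,0,0,70],[0,0,-25,0,0,0,70],[0,0,-35,0,0,0,70],[0,0,-40,0,0,0,70],[0,0,-40,0,0,0,70]]]'

```text
clock: 19.3
eef_pos: [0.5594, -0.3362, 0.1969]
tool_rot: [0.649, 0.761, -0.001, -0.003]
ft_force: [0.3, -0.5, 0.7]
grip_width: 0.07
```

```bash
python3 plan.py .40 -.337 .22 9.06 5
```

```text
now [ 0.5594 -0.3362  0.1969] t 19.3 F [ 0.3 -0.5  0.7] w 0.07 j [-0.54  0.57  0.47  1.48 -0.    0.87] jawyaw 9.06
[4.9, -31.5, -4.5] [-0.06, -0.03, -0.0]
[4.9, -31.5, -4.5] [-0.06, -0.03, -0.0]
[4.9, -31.5, -4.5] [-0.06, -0.03, -0.0]
[4.9, -31.5, -4.6] [-0.06, -0.03, -0.0]
[4.9, -31.5, -4.6] [-0.06, -0.03, -0.0]
```

Request:
jog_arm --deltas '[[[5,-31,-5,0,0,0,70],[5,-31,-5,0,0,0,70],[5,-31,-5,0,0,0,70],[5,-31,-5,0,0,0,70],[0,0,0,0,0,0,70]]]'

```text
clock: 19.8
eef_pos: [0.4364, -0.3392, 0.232]
tool_rot: [0.648, 0.761, 0.0, 0.011]
ft_force: [0.5, 0.0, 0.4]
grip_width: 0.0703
```

```bash
python3 st.py .008 .561 -.3375 99.1 pics/rk3.png
python3 - <<'E'
from fit import *
for c in C:
    im=camera(c);cv2.imwrite(f"pics/{c}9.png",im[:,:,::-1])
    a=cv2.imread(f"pics/{c}0.png")
    for t,n in(("post_dog",(204,184) if c=="scene" else (310,204)),("low_dog",(177,183) if c=="scene" else (334,198)),("bottle",None)):
        L=masks_of(t,c);print(c,t,[(round(d["conf"],2),np.round(d["at"]).tolist()) for d in L[:2]],"was",n)
E
```

```text
scene [(0.9, [156.1, 175.4], 398)]
scene stop [ 0.5586 -0.3409  1.7473] 100.1 92.6
top [(0.55, [356.8, 197.6], 172)]
top stop [ 0.5604 -0.3389  1.7418] 99.8 72.3
scene post_dog [] was (204, 184)
scene low_dog [(0.49, [175.0, 182.0])] was (177, 183)
scene bottle [(0.78, [202.0, 244.0])] was None
top post_dog [(0.46, [313.0, 205.0])] was (310, 204)
top low_dog [(0.72, [337.0, 198.0])] was (334, 198)
top bottle [] was None
```

View pics/rk3.png

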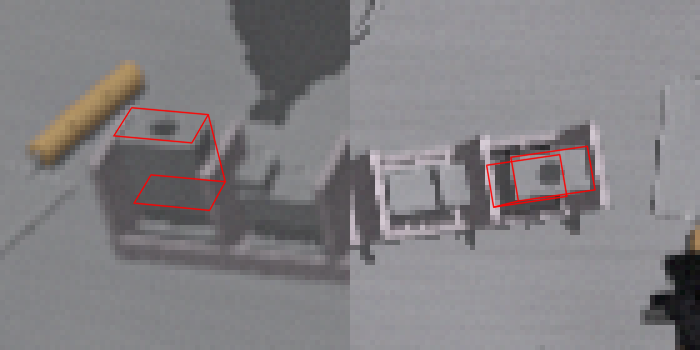

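Upright in the empty cell, inside all dividers in both views. One last look at the whole bench.

View pics/top9.png

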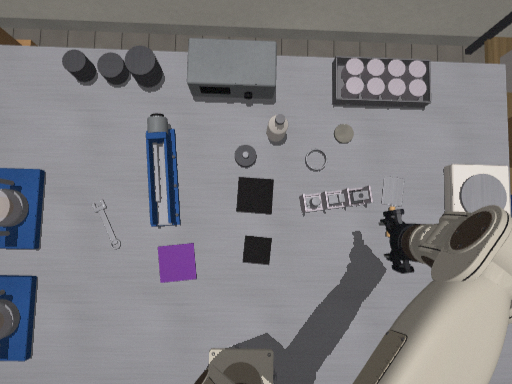

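```bash
python3 -c "
from workcell import *
print(job_done(), get_obs()['clock'])"
```

```text
the job is handed in; nothing more can be done
the job is handed in; nothing more can be done
```

I slid the stop along the slot into the open bay, lifted it out, and stood it on the larger black mat and let go. I then took it again by its side faces and stood it in the empty cell of the rack. The job was handed in at about 20 s on the robot's clock.

**Last checks:**
- **Seating:** The stop settled at the height the seat called for, and its weight came off the wrist there.
- **Position:** After release, the top camera placed it 1–2 mm from the seat and the scene camera 3–4 mm. It stands upright between the dividers in both views.
- **Forces:** Every wrist reading stayed below about 5 N, and the gripper was about 23 cm above the table at the end, touching nothing.
- **Other objects:** The last top view shows the bottle, weight, ring, stone, wrench and both dogs where they were at the start. The spatula is partly hidden by the arm there; its handle shows in place in the scene close-up.

**What failed or disagreed:**
- The fits of the stop's mask in the rack were loose.
- The network missed the post dog in the last scene picture and the bottle in the last top picture. The other camera found each of them.
- The bed's position along the slot varied by several mm between features and views. The stop lifted out freely all the same.

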